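# Pack the teething caddy

### The job

Pack the baby's caddy: the mustard teether goes in the yellow tray, the plastic keys rattle in the green tray, the beechwood teething ring in the white tray, each lying flat on the tray's floor and clear of its rim, and the blue cup stands upright in the blue tray, set down gently, never dropped or tipped over. Leave the metal house keys and the dark curtain ring where they lie.

Things in the scene. Friction and masses are not known exactly. Their poses are not given: they have to be found in the camera images.
- teether: Mustard-yellow silicone teether, dumbbell-shaped, lying flat, 88 mm long (x), 20 mm thick. Its middle is a straight bar 14 mm wide (y), free for 17 mm each way from the middle; its ends are 30 mm round eyes. Origin: centre of the underside, under the middle of the bar; z up. About 50 g.
- keys_rattle: Plastic keys rattle, one rigid piece lying flat, 86 mm long (x), 20 mm thick: a green grip block in the middle, 15 mm wide (y), free for 13 mm each way from its middle; a green ring of 26 mm at its -x end and three keys (red, yellow, blue) fanned out to 46 mm wide at its +x end. Origin: centre of the underside of the grip block; z up. About 60 g.
- beech_ring: Pale beechwood teething ring lying flat, outer diameter 72 mm, hole 44 mm, so its band is 14 mm wide; 20 mm thick. Origin: centre of the hole, at the underside; z up. About 40 g. Can be taken across the band.
- cup: Blue ceramic cup without handle, standing mouth up, 56 mm outer diameter (straight from 10 mm above the foot up to the rim; foot 48 mm), 58 mm high, wall 4 mm. Origin: centre of the underside; z up. About 140 g.
- house_keys: Real metal house keys, not a toy: a thin steel ring 32 mm across with one steel and one brass key, 70 mm long (x), 5 mm thick, lying flat. Look-alike of the keys rattle. Origin: near its middle, at the underside.
- curtain_ring: Dark brown wooden curtain ring with a small brass eye on its rim (+x), outer diameter 68 mm, hole 48 mm, 16 mm thick, lying flat. Look-alike of the teething ring. Origin: centre of the hole, at the underside. All loose things start on the table, 100 mm or more apart (origins), in any yaw; an unlisted 58 mm tall glass jar with a metal cap stands among them.
- tray_yellow: Yellow liner tray, 114 mm square, inside 106, 12 mm high; its floor is 4 mm above its underside, its rim 8 mm above the floor. Fixed. Origin: centre of the underside, 8 mm above the table; x, y along its sides, z up. The four trays stand 115 mm apart in a row along their y, colours in any order, in a low fixed pine caddy, 136 x 480 mm, rim 14 mm above the table.
- tray_green: Green liner tray, otherwise as the yellow one.
- tray_white: White liner tray, otherwise as the yellow one.
- tray_blue: Blue liner tray, otherwise as the yellow one.
Not all that is in view belongs to the job. Leave any pink look-alike of the teether alone.

How it is judged:
At the end, for the whole second after the job is handed in: Teether in yellow, rattle in green, beech ring in white, cup in blue tray: origins within 35 mm of the tray centre, resting on its floor (under 2.5 mm above it), level within 0.05 rad, released, at rest; house keys and curtain ring within 30 mm of where they started (horizontal distance between teether and tray_yellow below 0.035 m and z of teether in the frame of tray_yellow below 0.0065 m and angle between each of teether, keys_rattle, beech_ring, cup's own z axis and vertical below 0.05 rad and linear speed of each of teether, keys_rattle, beech_ring, cup below 0.02 m/s and angular speed of each of teether, keys_rattle, beech_ring, cup below 0.2 rad/s and horizontal distance between keys_rattle and tray_green below 0.035 m and z of keys_rattle in the frame of tray_green below 0.0065 m and horizontal distance between beech_ring and tray_white below 0.035 m and z of beech_ring in the frame of tray_white below 0.0065 m and horizontal distance between cup and tray_blue below 0.035 m and z of cup in the frame of tray_blue below 0.0065 m and distance of each of house_keys, curtain_ring from where it was at the start of the episode below 0.03 m); the robot touches nothing.
It fails at once if the metal house keys are moved more than 30 mm (distance of house_keys from where it was at the start of the episode above 0.03 m).
It fails at once if the dark curtain ring is moved more than 30 mm (distance of curtain_ring from where it was at the start of the episode above 0.03 m).
It fails at once if the cup is tipped over (more than 60 degrees) (angle between cup's own z axis and vertical above 1.05 rad).
It fails at once if the cup is dropped (falls or flies free of the fingers faster than 0.7 m/s, a fall of some 25 mm) (linear speed of cup above 0.7 m/s and contact force between cup and the fingers below 0.05 N).
It also fails if it takes over 106 s, if anything falls off the work surface, if the arm or the gripper's body presses on something with over 40 N, if the wrist force passes 120 N, or if a joint passes its speed limit or range.

### The arm

A 6-joint arm with a two-finger parallel gripper is mounted at the origin on the work surface. World frame = base frame: x ahead of the robot, y to its left, z up, the work surface at z = 0. Lengths are in m, angles in rad, forces in N, time in s.
With the tool pointing down it reaches from about 0.325 to 0.775 m from the base axis. Payload 5.5 kg.
Tool frame: the origin (TCP) lies between the finger pads; the fingertips stand 8 mm ahead of it and the grasp point (between the pads) lies 11 mm behind it (tcp_to_tips is the distance from the TCP to the fingertips, in m); z points along the fingers, y is the direction in which the jaws open and shut (so a half turn about z gives the same grasp; the last joint's range is limited). The gripper opens to 88 mm and grips with 3 to 60 N. Pads are 20 mm wide; open, the fingers measure 115 mm over their backs; the gripper's body (75 mm by 178 mm) begins 61 mm behind the grasp point.
Start: joints at [-1.359, 0.091, 1.231, -0, 1.82, -0.057], TCP at [0.159, -0.578, 0.201] pointing down, gripper open.
Joint ranges: [-2.87, 2.87], [-0.86, 2.18], [0.17, 2.46], [-1.51, 4.65], [0.06, 2.69], [-2.65, 2.65]. Speed limits (rad/s): [2.57, 2.57, 3.01, 3.14, 3.14, 3.14].

### API

Orientations are given as a unit quaternion [w, x, y, z].
In Python, from bench import * gives the robot as it stands. Calls block until the motion is done:
- move_to(position, orientation): joint-space move of the TCP to a pose.
- move_l(position, speed=0.15, orientation=None): straight line of the TCP; orientation=None keeps the orientation; speed is the mean speed in m/s.
- movej(angles): joint-space move.
- gripper_open() and close(): open the fingers fully, or close them until they stop; the grip force is fixed at half the most.
- hold(seconds).
- inverse_kinematics(position, orientation): joint angles nearest the present ones, or None.
- state(): the state.
- get_image(name): name is "side" or "top"; returns a dict with "frame" (480x640x3 uint8, blue, green, red), "depth" (480x640 float32, m along the optical axis (not along the pixel's ray), 0 where there is no reading), "camera_matrix" (3x3 intrinsics, pixels), "k1" (the pictures are not rectified: a ray, as slopes to the right and down, at radius r is drawn at 1 + k1 r^2 times it, then the intrinsics apply), "view" (4x4, takes a point from world to camera coordinates). Camera axes: x right, y up, looking along -z (the intrinsics and any distortion apply to the point x, -y, -z); pixel columns grow to the right and rows downward; lengths in m; the calibration is good to about 2 mm. A picture is of the moment at which its call begins.
A pose or a line that the arm cannot do raises IKError and nothing moves.
- job_done(): hands the job in, once; it reports no verdict.
The state is a dict: "time": time; "joint_pos": joint angles; "dq": joint speeds; "joint_torque": joint torques, N m; "ee_pos": TCP position; "ee_rot": TCP orientation; "ft_force": force on the tool from outside, world axes, zero at the start; "moment": the same for the moment, N m; "finger_gap": finger opening in m.
Only numpy, scipy, OpenCV 4.12 (cv2) and the standard library are available. Lean on these libraries where they do the work, as an engineer would, in place of code of your own. Each camera call takes 0.05 s, during which the arm holds its last target. There are 200 camera calls.

## Working session

There is one attempt and no reset: what is moved stays moved. The work goes in short steps, each a Python script; the robot and the scene stay as the last script left them, time stands still between calls to the robot, and variables do not carry over. Pictures are saved under pics/ and viewed, about 12 in all and at most 16, crops included, and the job is handed in when it is done.

```bash
mkdir -p pics; ls; python3 - <<'E'
from bench import *
import cv2
for n in("top","side"):
    im=get_image(n); cv2.imwrite(f"pics/{n}0.png",im["frame"])
    print(n,im["camera_matrix"],im["k1"],im["view"].round(3) if hasattr(im["view"],"round") else im["view"])
s=state();print(s)
E
```

```text
pics
top [[509.10004334   0.         317.53493635]
 [  0.         509.10004334 244.06180088]
 [  0.           0.           1.        ]] 0.029517912064929805 [[ 0.023 -1.     0.008  0.044]
 [ 0.996  0.023  0.083 -0.46 ]
 [-0.084  0.006  0.996 -1.169]
 [ 0.     0.     0.     1.   ]]
side [[566.81619545   0.         326.35879013]
 [  0.         566.81619545 243.52586614]
 [  0.           0.           1.        ]] -0.054424370113495074 [[-0.986 -0.168  0.004  0.451]
 [ 0.091 -0.515  0.853 -0.059]
 [-0.141  0.841  0.523 -1.386]
 [ 0.     0.     0.     1.   ]]
{'time': 0.1, 'joint_pos': array([-1.35870391e+00,  9.17647526e-02,  1.23172960e+00,  1.02408739e-06,
        1.81981734e+00, -5.66931705e-02]), 'dq': array([-0.00111631, -0.00238892, -0.00357145,  0.00110274,  0.00073367,
       -0.00073203]), 'joint_torque': array([ 3.24380460e-03, -4.47858667e+01, -4.07571065e+01,  7.02171167e-02,
        2.83850619e-02, -1.12872333e-04]), 'ee_pos': array([ 0.15927548, -0.57816034,  0.19965151]), 'ee_rot': array([-8.56966294e-04,  9.90982489e-01,  1.33988682e-01, -6.62224227e-05]), 'ft_force': array([-0.0090533 ,  0.95739242, -0.52870835]), 'moment': array([-0.02297124, -0.02479949,  0.02074743]), 'finger_gap': 0.08786708239269896}
```

View pics/top0.png

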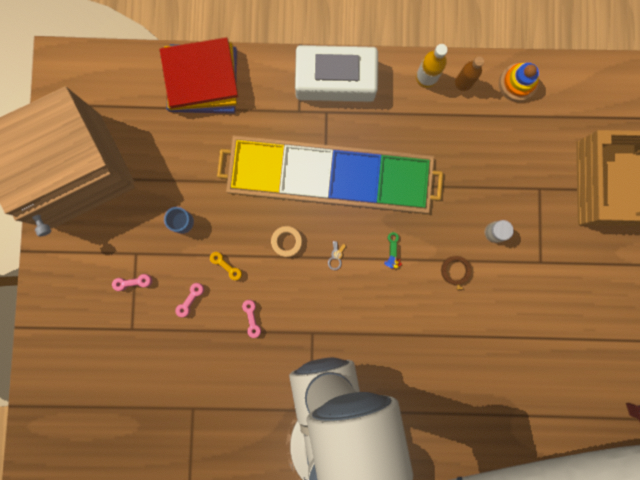

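View pics/side0.png

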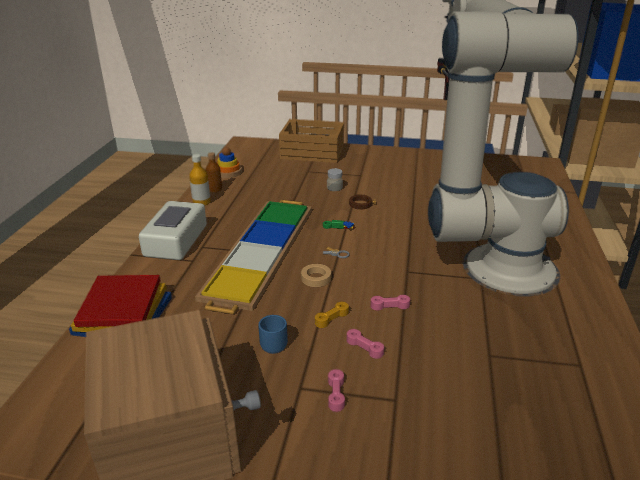

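```bash
cat > h.py <<'E'
from bench import *
import cv2, numpy as np
def rays(im,uv):
    "camera centre and world ray directions of pixels"
    K,V=np.array(im["camera_matrix"]),np.array(im["view"])
    d=(np.asarray(uv,float)-K[:2,2])/[K[0,0],K[1,1]]
    s=d.copy()
    for _ in range(8): s=d/(1+im["k1"]*(s**2).sum(-1,keepdims=True))
    c=np.c_[s[:,0],-s[:,1],-np.ones(len(s))]
    return -V[:3,:3].T@V[:3,3], c@V[:3,:3]
def on_plane(im,uv,z):
    o,d=rays(im,uv); return o+d*((z-o[2])/d[:,2])[:,None]
def cloud(im):
    v,u=np.mgrid[:480,:640]; o,d=rays(im,np.c_[u.ravel(),v.ravel()])
    return (o+d*im["depth"].reshape(-1,1)).reshape(480,640,3)
E
python3 - <<'E'
from h import *
T,S=get_image("top"),get_image("side")
P={"top":cloud(T),"side":cloud(S)}
hs={k:cv2.cvtColor(i["frame"],cv2.COLOR_BGR2HSV) for k,i in(("top",T),("side",S))}
print("cam",rays(T,[[0,0]])[0],rays(S,[[0,0]])[0])
t=P["top"][280:320,300:420,2];print("table z top",np.median(t),t.std())
roi={"teether":((226,265),24),"beech":((287,241),22),"keys":((337,255),18),"rattle":((393,251),24),"curt":((456,270),22),"cup":((178,219),22),"jar":((499,232),20),
"tY":((259,167),14),"tW":((307,172),14),"tB":((355,177),14),"tG":((404,182),14)}
for n,((u,v),r) in roi.items():
    p=P["top"][v-r:v+r,u-r:u+r].reshape(-1,3); h=hs["top"][v,u]
    q=p[p[:,2]>.008]
    print(n,len(q),"hsv",h,"med",np.median(q,0).round(4) if len(q) else None,"zpct",np.percentile(p[:,2],[5,50,95]).round(4),"bb",(q.min(0).round(3),q.max(0).round(3)) if len(q) else None)
a=T["frame"][205:285,160:480]; a=cv2.resize(a,None,fx=2.5,fy=2.5,interpolation=cv2.INTER_CUBIC)
b=T["frame"][225:280,320:480]; b=cv2.resize(b,None,fx=5,fy=5,interpolation=cv2.INTER_CUBIC)
b2=S["frame"][185:265,310:390]; b2=cv2.resize(b2,(300,300),interpolation=cv2.INTER_CUBIC)
c=np.zeros((590,800,3),np.uint8); c[:275,:800]=b; c[280:580,:300]=b2
c[280:580,310:610]=cv2.resize(S["frame"][260:360,250:350],(300,300),interpolation=cv2.INTER_CUBIC)
cv2.imwrite("pics/crop1.png",c)
E
```

```text
cam [0.36002373 0.06217787 1.20306007] [0.25509931 1.21071091 0.77310735]
table z top 0.0014396138670830227 0.07743663510159333
teether 353 hsv [ 21 255 219] med [0.401  0.2659 0.0212] zpct [-0.0021  0.0019  0.0224] bb (array([0.351, 0.062, 0.008]), array([0.435, 0.325, 1.203]))
beech 492 hsv [ 14 152 151] med [0.4638 0.1276 0.0213] zpct [-0.002   0.0023  0.0231] bb (array([0.36 , 0.062, 0.008]), array([0.498, 0.173, 1.203]))
keys 52 hsv [ 18  78 203] med [0.4332 0.0157 0.0092] zpct [-0.0021  0.002   0.0076] bb (array([ 0.36 , -0.008,  0.008]), array([0.477, 0.062, 1.203]))
rattle 303 hsv [ 62 150 153] med [ 0.4399 -0.1209  0.0191] zpct [-0.0022  0.002   0.0201] bb (array([ 0.36 , -0.175,  0.008]), array([0.49 , 0.062, 1.203]))
curt 393 hsv [ 15 160 174] med [ 0.4025 -0.2688  0.0171] zpct [-0.0022  0.0022  0.0189] bb (array([ 0.36 , -0.302,  0.008]), array([0.439, 0.062, 1.203]))
cup 480 hsv [108  81  91] med [0.5056 0.3777 0.0408] zpct [-0.0019  0.003   0.0584] bb (array([0.36 , 0.062, 0.008]), array([0.564, 0.433, 1.203]))
jar 520 hsv [ 15  11 187] med [ 0.4956 -0.355   0.0578] zpct [-0.0018  0.0031  0.061 ] bb (array([ 0.36 , -0.417,  0.008]), array([0.525, 0.062, 1.203]))
tY 777 hsv [ 26 255 238] med [0.6408 0.1983 0.0138] zpct [0.0097 0.0137 0.0175] bb (array([0.36 , 0.062, 0.008]), array([0.675, 0.232, 1.203]))
tW 778 hsv [ 27  20 234] med [0.6312 0.0842 0.0138] zpct [0.0101 0.0138 0.018 ] bb (array([0.36 , 0.052, 0.008]), array([0.665, 0.118, 1.203]))
tB 777 hsv [111 177 190] med [ 0.6221 -0.0288  0.0136] zpct [0.0095 0.0136 0.0174] bb (array([ 0.36 , -0.062,  0.008]), array([0.657, 0.062, 1.203]))
tG 780 hsv [ 66 169 149] med [ 0.6135 -0.1448  0.0136] zpct [0.0097 0.0136 0.0177] bb (array([ 0.36 , -0.178,  0.008]), array([0.647, 0.062, 1.203]))
```

View pics/crop1.png

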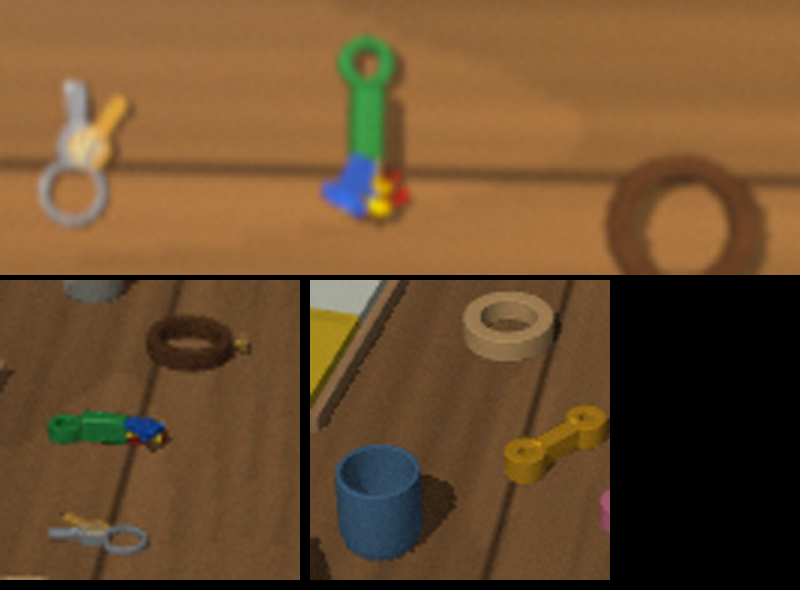

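The crop shows the house keys at about px (337,256), the rattle with its green ring at (393,237) and grip at (393,249), and the keys end at the bottom. The curtain ring is at (456,270). Next I'll get precise poses.

```bash
python3 - <<'E'
from h import *
I={n:get_image(n) for n in("top","side")}
P={n:cloud(i) for n,i in I.items()}
def mask(n,lo,hi,zlo,zhi,c,r):
    h=cv2.cvtColor(I[n]["frame"],cv2.COLOR_BGR2HSV); p=P[n]
    m=(cv2.inRange(h,lo,hi)>0)&(I[n]["depth"]>0)&(p[...,2]>zlo)&(p[...,2]<zhi)&(np.hypot(p[...,0]-c[0],p[...,1]-c[1])<r)
    v,u=np.nonzero(m); return np.c_[u,v].astype(float)
A=((0,0,0),(180,255,255))
for n in I:
    for nm,lo,hi,c in(("teether",(15,120,40),(32,255,255),(.401,.266)),("rattle",*A,(.4400,-.121)),("rat_green",(45,80,30),(85,255,255),(.44,-.121)),("beech",*A,(.464,.128)),("curtain",*A,(.4025,-.269))):
        uv=mask(n,lo,hi,.010,.03,c,.058); zt=.016 if nm=="curtain" else .02
        if len(uv)<20: print(n,nm,len(uv)); continue
        q=on_plane(I[n],uv,zt-.001)[:,:2].astype(np.float32)
        r=cv2.minAreaRect(q*1000); d,s=cv2.fitLine(q,cv2.DIST_L2,0,.001,.001).ravel()[:2],q.mean(0)
        t=(q-s)@d
        print(n,nm,len(uv),"rect c",np.round(r[0],1),"size",np.round(r[1],1),"mean",s.round(4),"dir",d.round(3),"ends",(s+d*t.min()).round(4),(s+d*t.max()).round(4))
    uv=mask(n,*A,.05,.066,(.51,.385),.06); q=on_plane(I[n],uv,.058)[:,:2].astype(np.float32)
    print(n,"cup rim",len(uv),cv2.minEnclosingCircle(q))
    for nm,lo,hi,c in(("Y",(22,150,90),(32,255,255),(.641,.198)),("W",(0,0,110),(180,60,255),(.631,.084)),("B",(105,130,50),(118,255,255),(.622,-.029)),("G",(55,110,40),(80,255,255),(.6135,-.145))):
        uv=mask(n,lo,hi,.004,.03,c,.085); q=on_plane(I[n],uv,.018)[:,:2].astype(np.float32)
        r=cv2.minAreaRect(q*1000); print(n,nm,len(uv),np.round(r[0],1),np.round(r[1],1),round(r[2],1),q.mean(0).round(4))
p=P["top"]; m=(I["top"]["depth"]>0)&(p[...,2]>.07)&(p[...,0]>.3)&(p[...,1]>.2)&(p[...,0]<.78)
print("tall left: z",np.percentile(p[m][:,2],[50,99]).round(3),"min y",p[m][:,1].min(), "nearest cup",np.sort(np.hypot(p[m][:,0]-.51,p[m][:,1]-.385))[:20:5])
E
```

```text
top teether 326 rect c [403.7 267.7] size [86.3 29.4] mean [0.4034 0.2674] dir [0.627 0.779] ends [0.3766 0.2341] [0.4307 0.3013]
top rattle 269 rect c [ 440.2 -122.2] size [93.8 59.8] mean [ 0.4435 -0.1203] dir [ 0.999 -0.048] ends [ 0.4074 -0.1186] [ 0.4897 -0.1225]
top rat_green 147 rect c [ 462.5 -121.6] size [53.9 23.4] mean [ 0.4616 -0.1215] dir [1.    0.022] ends [ 0.4356 -0.1221] [ 0.4895 -0.1209]
top beech 473 rect c [463.7 128.4] size [67.9 70. ] mean [0.4638 0.1286] dir [0.931 0.364] ends [0.4301 0.1155] [0.4971 0.1417]
top curtain 369 rect c [ 405.6 -268.6] size [68.8 67.8] mean [ 0.4047 -0.2692] dir [0.995 0.104] ends [ 0.3625 -0.2736] [ 0.4392 -0.2656]
top cup rim 173 ((0.5048159956932068, 0.3738681375980377), 0.0294414721429348)
top Y 2326 [641.6 201.9] [113.7 115.8] 85.5 [0.6416 0.2019]
top W 2366 [631.7  83.4] [120.  117.8] 85.9 [0.632  0.0854]
top B 2205 [623.2 -29. ] [111.8 113.1] 85.4 [ 0.6227 -0.0296]
top G 2254 [ 614.  -143.1] [113.3 113. ] 85.3 [ 0.6138 -0.143 ]
side teether 343 rect c [399.9 271.6] size [93.3 36.1] mean [0.4005 0.2727] dir [0.598 0.801] ends [
[... 320 characters left out ...]
h 404 rect c [459.5 135.3] size [70.7 82.4] mean [0.4601 0.1338] dir [ 0.175 -0.985] ends [0.4526 0.176 ] [0.4671 0.0948]
side curtain 154 rect c [ 401.2 -266.3] size [72.6 71.3] mean [ 0.4004 -0.2655] dir [0.051 0.999] ends [ 0.3985 -0.3024] [ 0.4024 -0.2271]
side cup rim 242 ((0.500696063041687, 0.37878188490867615), 0.03244223818182945)
side Y 1533 [637.8 202. ] [123.9 117.2] 85.8 [0.6368 0.2046]
side W 1090 [629.3  81.8] [113.2 114.2] 85.5 [0.6264 0.0838]
side B 971 [618.3 -27.9] [119.9 117.4] 85.3 [ 0.6176 -0.0296]
side G 807 [ 608.7 -143.3] [121.1 117.3] 85.1 [ 0.6083 -0.1446]
tall left: z [0.17  0.176] min y 0.48899743405403573 nearest cup [0.12771056 0.12891481 0.12914813 0.12952152]
```

```bash
cat >> h.py <<'E'
def down(deg,pos):
    "tool down with the jaws along heading deg; of the two half turns, the one with the smaller last joint"
    from scipy.spatial.transform import Rotation as R
    best=None
    for a in np.radians([deg,deg+180]):
        y=np.array([np.cos(a),np.sin(a),0]); z=np.array([0,0,-1.])
        q=R.from_matrix(np.c_[np.cross(y,z),y,z]).as_quat()[[3,0,1,2]]
        j=inverse_kinematics(list(pos),list(q))
        if j is not None and (best is None or abs(j[5])<best[0]): best=(abs(j[5]),list(q))
    return best[1]
def pick(x,y,deg,ztip,up=.13):
    p=[x,y,up]; move_to(p,down(deg,p))
    z=ztip+.008; move_l([x,y,z+.025],.2); move_l([x,y,z],.06)
    close(); g=state()["finger_gap"]
    move_l([x,y,up],.15); s=state()
    print("gap at grasp",round(g,4),"lifted",round(s["finger_gap"],4),"fz",s["ft_force"][2].round(2),"t",round(s["time"],1))
def place(x,y,deg,ztip,up=.13,v=.04):
    p=[x,y,up]; move_to(p,down(deg,p))
    z=ztip+.008; move_l([x,y,z+.02],.15); move_l([x,y,z],v)
    hold(.2); print("fz down",state()["ft_force"][2].round(2)); gripper_open(); move_l([x,y,up],.15)
    print("t",round(state()["time"],1))
def snap(n):
    for c in("top","side"): cv2.imwrite(f"pics/{c}_{n}.png",get_image(c)["frame"])
E
python3 - <<'E'
from h import *
d=np.degrees(np.arctan2(.79,.612))
pick(.402,.268,d-90,.008)
snap("a")
E
```

```text
gap at grasp 0.0006 lifted 0.0005 fz 0.18 t 6.8
```

```bash
python3 - <<'E'
import cv2,numpy as np
from h import *
s=state();print(s["ee_pos"],s["ee_rot"])
a=cv2.imread("pics/side_a.png")[180:400,230:450]; b=cv2.imread("pics/top_a.png")[200:350,150:300]
cv2.imwrite("pics/v1.png",np.hstack([cv2.resize(a,(400,400)),cv2.resize(b,(400,400))]))
E
```

```text
[0.40138465 0.26764629 0.12839963] [ 8.74628973e-05  8.97889657e-01  4.40218585e-01 -1.32406817e-03]
```

View pics/v1.png

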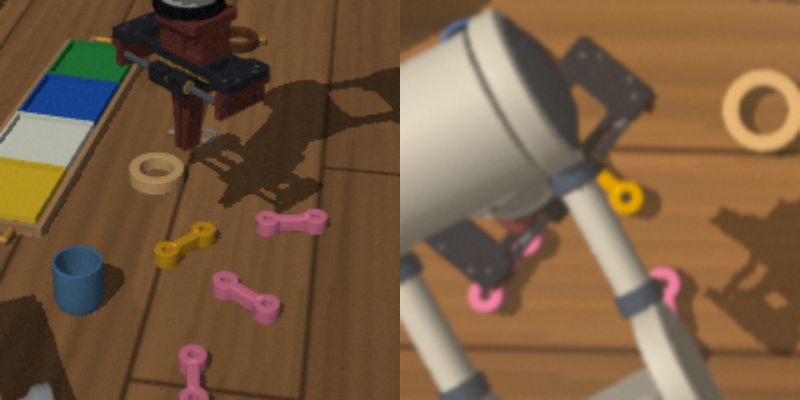

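Nothing was gripped: the teether hasn't moved, side px (332,315). The pads didn't reach down to the bar, so I'll go lower.

```bash
python3 - <<'E'
from h import *
gripper_open()
d=np.degrees(np.arctan2(.79,.612))
pick(.402,.268,d-90,.0035)
snap("b")
a=cv2.imread("pics/side_b.png")[180:400,230:450]; cv2.imwrite("pics/v2.png",cv2.resize(a,(400,400)))
E
```

```text
gap at grasp 0.0003 lifted 0.0006 fz 0.71 t 12.0
```

View pics/v2.png

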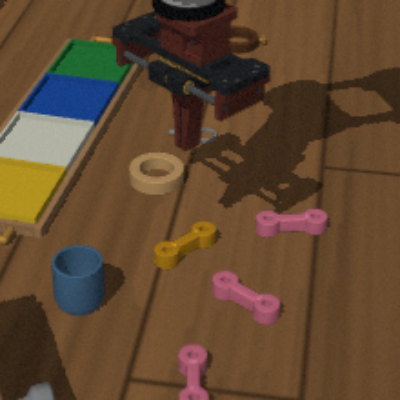

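```bash
python3 - <<'E'
from h import *
from collections import Counter
I=get_image("side");s=state();print(s["ee_pos"])
def proj(p):
    K,V=I["camera_matrix"],I["view"];c=V[:3,:3]@p+V[:3,3];d=np.array([c[0],-c[1]])/-c[2]
    return d*(1+I["k1"]*(d@d))*[K[0,0],K[1,1]]+K[:2,2]
for p in([.4014,.2676,.12],[.402,.268,0.02],[.402,.268,.0],[.462,.129,.02]): print(p,proj(np.array(p)))
gripper_open(); p=[.402,.268,.03]; move_l(p,.15); print(state()["ee_pos"],state()["ft_force"])
snap("c"); b=cv2.imread("pics/side_c.png")[180:400,230:450]; cv2.imwrite("pics/v3.png",cv2.resize(b,(600,600)))
E
```

```text
[0.40143686 0.26768443 0.12857207]
[0.4014, 0.2676, 0.12] [331.82434363 271.99353029]
[0.402, 0.268, 0.02] [331.08191137 310.82473079]
[0.402, 0.268, 0.0] [331.00195467 318.16577017]
[0.462, 0.129, 0.02] [315.38931449 271.77300597]
[0.40249271 0.2682691  0.03097583] [ 0.06982249 -0.26711259 -0.13472953]
```

View pics/v3.png

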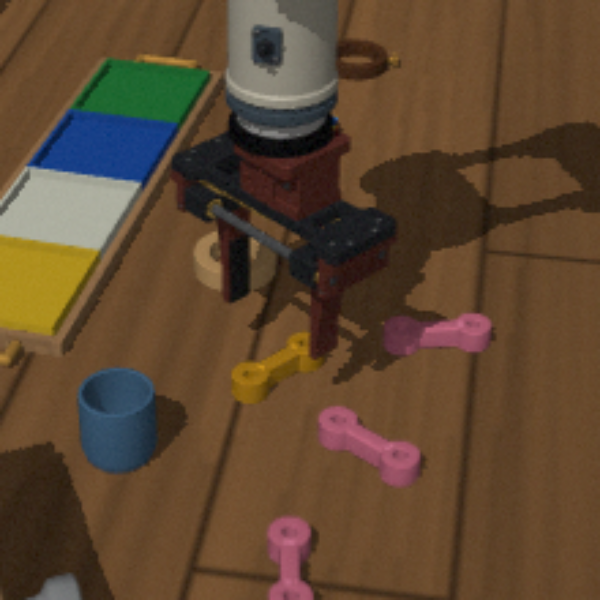

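The fingers appear about 11 px too high in the side view, so I'll check where they really are by depth.

```bash
python3 - <<'E'
from h import *
I=get_image("side");p=cloud(I)
for u,v in((349,308),(349,302),(348,295),(317,288),(317,282),(316,270)): print(u,v,p[v-1:v+2,u-1:u+2].reshape(-1,3).round(3)[[0,4,8]].tolist(),I["frame"][v,u])
print(state()["finger_gap"],state()["joint_pos"])
T=get_image("top");q=cloud(T)
m=(q[...,2]>.06)&(T["depth"]>0)&(np.hypot(q[...,0]-.402,q[...,1]-.268)<.12)&(q[...,2]<.14)
print("gripper body top view, mean/bb",q[m].mean(0).round(3),q[m].min(0).round(3),q[m].max(0).round(3),m.sum())
m=(p[...,2]>.10)&(I["depth"]>0)&(np.hypot(p[...,0]-.402,p[...,1]-.268)<.12)&(p[...,2]<.15)
print("side",p[m].min(0).round(3),p[m].max(0).round(3))
cv2.imwrite("pics/v4.png",cv2.resize(T["frame"][190:330,140:330],(760,560)))
E
```

```text
349 308 [[0.362, 0.303, 0.062], [0.36, 0.301, 0.058], [0.366, 0.229, -0.0]] [19 25 50]
349 302 [[0.362, 0.303, 0.078], [0.36, 0.302, 0.075], [0.358, 0.301, 0.072]] [22 25 52]
348 295 [[0.364, 0.308, 0.099], [0.362, 0.309, 0.097], [0.361, 0.303, 0.09]] [11 15 45]
317 288 [[0.439, 0.243, 0.06], [0.437, 0.242, 0.057], [0.449, 0.165, -0.003]] [16 17 15]
317 282 [[0.439, 0.245, 0.077], [0.437, 0.241, 0.072], [0.435, 0.242, 0.07]] [ 9 16 15]
316 270 [[0.441, 0.245, 0.108], [0.439, 0.24, 0.102], [0.437, 0.242, 0.101]] [19 18 20]
0.08775053435157687 [ 5.17563710e-01 -1.94642058e-01  1.80685699e+00  1.62362244e-05
  1.52682042e+00  1.17668437e+00]
gripper body top view, mean/bb [0.356 0.265 0.139] [0.326 0.209 0.138] [0.427 0.288 0.14 ] 5
side [0.317 0.229 0.1  ] [0.483 0.345 0.15 ]
```

View pics/v4.png

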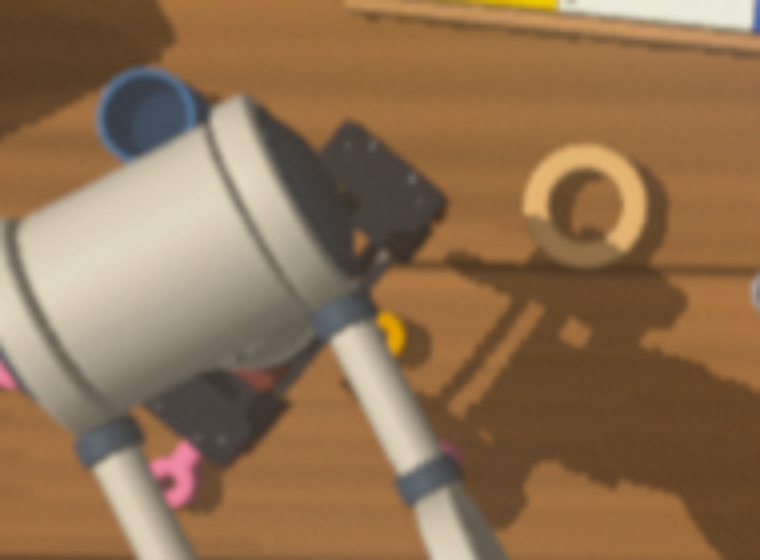

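Depth puts the open fingertips at z≈0.055 while the reported TCP is at z=0.031. The tips are therefore about 25 mm above the TCP, not 8 mm below it as stated. The sideways position is fine. I'll calibrate this with a guarded touch on the table at the teether, then grasp.

```bash
python3 - <<'E'
from h import *
x,y=.402,.268
move_l([x,y,-.008],.1); f0=state()["ft_force"][2]; z=-.008
while z>-.032:
    z-=.002; move_l([x,y,z],.02); s=state(); f=s["ft_force"][2]-f0
    print(round(z,3),s["ee_pos"][2].round(4),f.round(2))
    if abs(f)>2: break
print(s["time"])
E
```

```text
-0.01 -0.0095 0.42
-0.012 -0.012 0.11
-0.014 -0.0142 1.59
-0.016 -0.0162 0.29
-0.018 -0.0182 1.01
-0.02 -0.0202 0.91
-0.022 -0.0216 3.65
16.8167
```

```bash
sed -i 's/z=ztip+.008;/z=ztip-.0215;/g; s/up=.13/up=.09/g' h.py; python3 - <<'E'
from h import *
x,y=.402,.268
move_l([x,y,-.0185],.03); close(); print(state()["finger_gap"]); move_l([x,y,.09],.15)
s=state(); print(s["finger_gap"],s["ft_force"],s["time"])
if s["finger_gap"]>.008: place(.640,.202,-4.6+45,.0165)
E
```

```text
0.013715184334268259
0.013620490246355067 [-0.33302511 -0.26407974 -0.62906388] 19.0833
fz down -0.93
t 24.0
```

```bash
python3 - <<'E'
from h import *
pick(.447,-.121,90+1,.0035)
snap("d")
if state()["finger_gap"]>.008: place(.612,-.143,-4.6+45,.0165)
pick(.462,.130,-4.6+45,.0035)
if state()["finger_gap"]>.05: place(.630,.0855,-4.6+45,.0165)
move_to([.45,-.1,.12],down(0,[.45,-.1,.12])); snap("e")
E
python3 -c "
import cv2,numpy as np
a=cv2.imread('pics/top_e.png')[120:300,160:480];b=cv2.imread('pics/side_e.png')[180:360,180:420]
cv2.imwrite('pics/v5.png',np.hstack([cv2.resize(a,(430,242)),cv2.resize(b,(323,242))]).repeat(1,0) if 0 else cv2.resize(a,(800,450)));cv2.imwrite('pics/v6.png',cv2.resize(b,(800,600)))"
```

```text
gap at grasp 0.0148 lifted 0.0148 fz -0.54 t 28.6
fz down 0.38
t 34.1
gap at grasp 0.0717 lifted 0.0718 fz -0.33 t 37.7
fz down -0.37
t 41.2
```

View pics/v5.png

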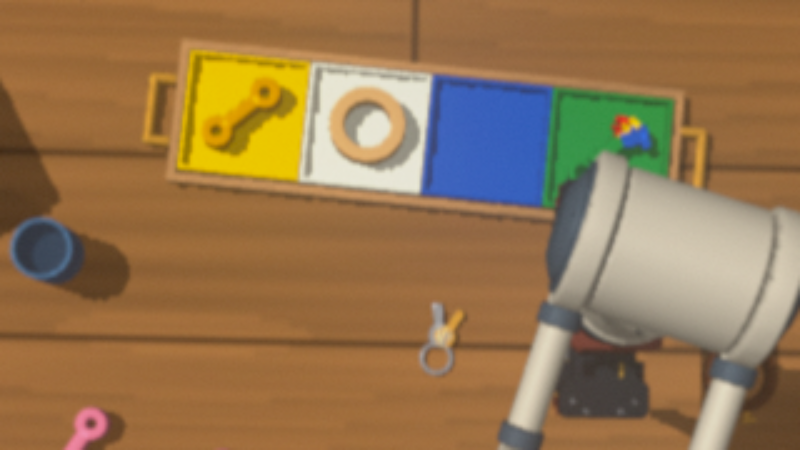

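View pics/v6.png

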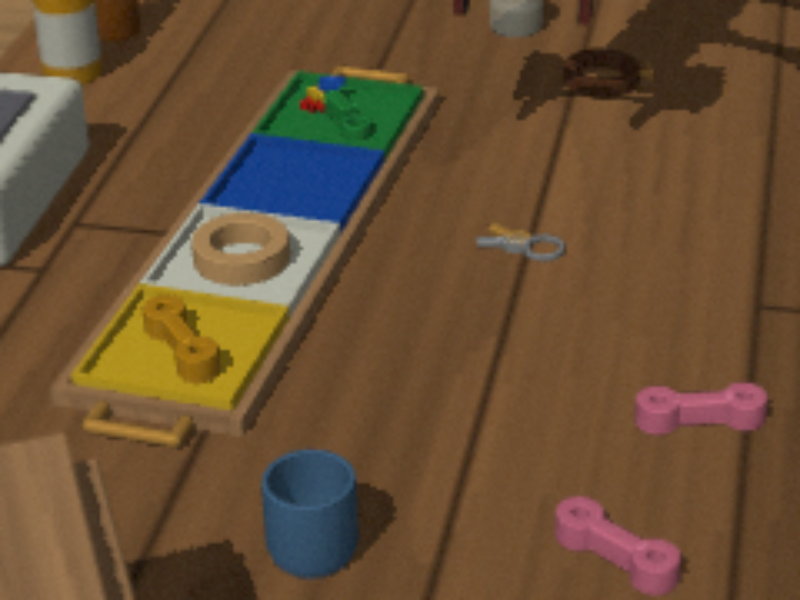

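The teether (v5 px 241,112), the ring (368,124) and the rattle (diagonal in green) all lie inside their trays. The decoys haven't been disturbed. Next is the cup.

```bash
python3 - <<'E'
from h import *
pick(.503,.376,-4.6,.015)
if state()["finger_gap"]>.045:
    place(.621,-.029,-4.6,.0275,v=.02)
    gripper_open(); p=[.40,-.05,.15]; move_to(p,down(0,p)); movej([-1.359,0.091,1.231,0,1.82,-0.057]); snap("f")
E
python3 -c "
import cv2
a=cv2.imread('pics/top_f.png')[120:300,160:480];b=cv2.imread('pics/side_f.png')[180:360,180:420]
cv2.imwrite('pics/v7.png',cv2.resize(a,(800,450)));cv2.imwrite('pics/v8.png',cv2.resize(b,(800,600)))"
```

```text
gap at grasp 0.0542 lifted 0.0548 fz -1.48 t 46.5
fz down -0.88
t 51.4
```

View pics/v7.png

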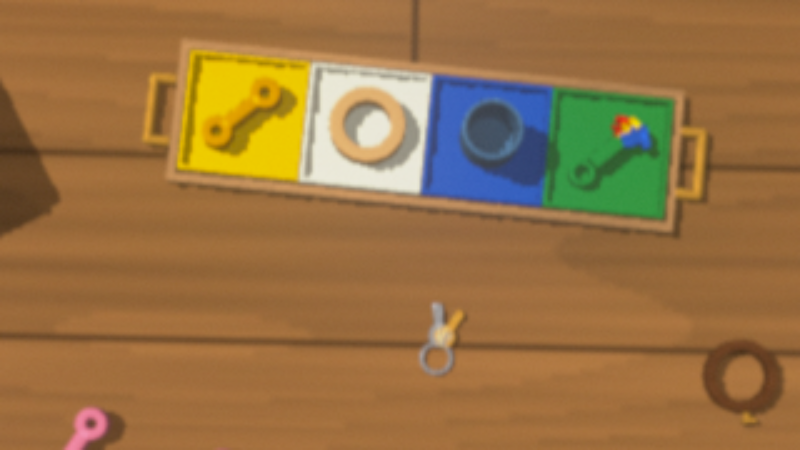

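View pics/v8.png

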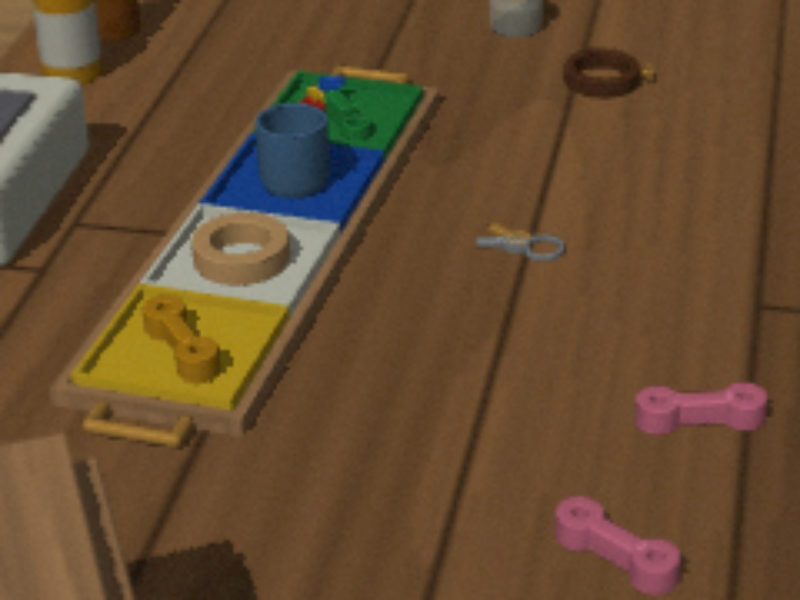

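```bash
python3 - <<'E'
from h import *
T=get_image("top");P=cloud(T);print(state()["time"])
for n,c,zl,zt in(("teether",(.64,.202),.0255,.031),("beech",(.63,.0855),.0255,.031),("rattle",(.612,-.143),.0255,.031),("cup",(.621,-.029),.06,.07),("house",(.433,.016),.0,.004),("curtain",(.4047,-.2692),.010,.015)):
    m=(T["depth"]>0)&(P[...,2]>zl)&(np.hypot(P[...,0]-c[0],P[...,1]-c[1])<.056)
    if n=="house": continue
    v,u=np.nonzero(m);q=on_plane(T,np.c_[u,v],zt)[:,:2];z=P[m][:,2]
    A=np.c_[q-q.mean(0),np.ones(len(q))];k=np.linalg.lstsq(A,z,rcond=None)[0]
    print(n,len(q),"bbox centre",((q.min(0)+q.max(0))/2).round(4),"mean",q.mean(0).round(4),"median z",np.median(z).round(4),"slope",k[:2].round(3))
E
```

```text
54.7917
teether 316 bbox centre [0.631 0.211] mean [0.642 0.203] median z 0.0333 slope [0.041 0.029]
beech 500 bbox centre [0.6326 0.0845] mean [0.6331 0.0847] median z 0.033 slope [ 0.014 -0.004]
rattle 232 bbox centre [ 0.6131 -0.1332] mean [ 0.6173 -0.1476] median z 0.0325 slope [-0.026 -0.079]
cup 177 bbox centre [ 0.6217 -0.0304] mean [ 0.6224 -0.0297] median z 0.0707 slope [ 0.006 -0.003]
curtain 375 bbox centre [ 0.4009 -0.2684] mean [ 0.4042 -0.2687] median z 0.017 slope [ 0.006 -0.005]
```

Everything looks right, but the rough slope fits for the teether and rattle may be skewed by stray pixels. I'll compare the two end heights robustly.

```bash
python3 - <<'E'
from h import *
for cam in("top","side"):
    Is=[get_image(cam) for _ in range(5)]
    P=np.median([cloud(i) for i in Is],0)
    def z(c,r=.011):
        m=(np.hypot(P[...,0]-c[0],P[...,1]-c[1])<r)&(P[...,2]<.08)&(P[...,2]>.024)
        return len(P[m]),np.median(P[m][:,2]).round(4)
    # centre and axis from mean points, ends 30 mm out
    for n,c,l in(("teether",(.642,.203),29),("rattle",(.613,-.144),30),("beech",(.632,.0847),29)):
        for a in(np.radians(130.4+np.array([0,180])) if n!="beech" else np.radians([0,90,180,270])):
            e=np.array(c)+l/1000*np.array([np.cos(a),np.sin(a)]); print(cam,n,e.round(3),z(e))
E
```

```text
top teether [0.623 0.225] (56, np.float64(0.0333))
top teether [0.661 0.181] (63, np.float64(0.0337))
top rattle [ 0.594 -0.121] (39, np.float64(0.0258))
top rattle [ 0.632 -0.167] (63, np.float64(0.0331))
top beech [0.661 0.085] (59, np.float64(0.0334))
top beech [0.632 0.114] (53, np.float64(0.0334))
top beech [0.603 0.085] (59, np.float64(0.0334))
top beech [0.632 0.056] (54, np.float64(0.0335))
side teether [0.623 0.225] (46, np.float64(0.0309))
side teether [0.661 0.181] (46, np.float64(0.0308))
side rattle [ 0.594 -0.121] (11, np.float64(0.0269))
side rattle [ 0.632 -0.167] (16, np.float64(0.0293))
side beech [0.661 0.085] (28, np.float64(0.0312))
side beech [0.632 0.114] (46, np.float64(0.0307))
side beech [0.603 0.085] (28, np.float64(0.0314))
side beech [0.632 0.056] (37, np.float64(0.0306))
```

```bash
python3 - <<'E'
from h import *
I=[get_image("top") for _ in range(8)]; P=np.median([cloud(i) for i in I],0)
a=np.radians(130.4); d=np.array([np.cos(a),np.sin(a)]); n=np.array([-d[1],d[0]])
w=P[...,:2]-[.613,-.144]; t,s=w@d,w@n
for k in range(-44,46,4):
    m=(abs(t-k/1000)<.003)&(abs(s)<.009)&(P[...,2]<.05); z=P[m][:,2]
    print(k,len(z),np.percentile(z,[10,50,90]).round(4))
E
```

```text
-44 10 [0.013  0.014  0.0146]
-40 6 [0.0259 0.0298 0.0341]
-36 18 [0.0259 0.0323 0.0342]
-32 18 [0.0265 0.032  0.0338]
-28 18 [0.0269 0.0334 0.0342]
-24 20 [0.0133 0.0335 0.0347]
-20 23 [0.0146 0.0331 0.0348]
-16 22 [0.0145 0.0323 0.034 ]
-12 19 [0.0137 0.0334 0.0343]
-8 20 [0.0138 0.0333 0.0348]
-4 19 [0.0148 0.0329 0.0349]
0 21 [0.0142 0.0333 0.0348]
4 19 [0.013  0.0334 0.0347]
8 20 [0.0132 0.0331 0.0347]
12 19 [0.0143 0.034  0.0348]
16 20 [0.0144 0.033  0.0344]
20 24 [0.0178 0.0287 0.0336]
24 22 [0.023  0.0251 0.0268]
28 26 [0.0131 0.0213 0.0263]
32 22 [0.0124 0.014  0.0259]
36 14 [0.0126 0.0146 0.0255]
40 14 [0.0243 0.0253 0.0263]
44 29 [0.0129 0.0215 0.0259]
```

The grip block is level at 0.033 over its whole length. The ring end is a constant 0.0255, so it is simply thinner and the rattle lies flat. Handing in.

```bash
python3 -c "
from bench import *
print(state()['time']); job_done()"
```

```text
55.6917
the job is handed in; nothing more can be done
```

I packed all four things and handed the job in at 55.7 s of the 106 s allowed. No verdict is reported.

**What went wrong on the way:** the first two grasps at the teether closed on nothing. The fingertips were about 21.5 mm above the reported TCP, not 8 mm below it as stated. I found this from the side camera's depth image and confirmed it with a light guarded touch on the table. I corrected for it, and every grasp after that closed to the size given: 13.7, 14.8, 71.7 and 54.2 mm.

**Last checks from the cameras:**

| Thing | Tray | Offset from tray centre | Level |
|---|---|---|---|
| Teether | yellow | about 2 mm | yes, end heights agree within 0.5 mm |
| Keys rattle | green | a few mm, centred on its grip block | yes, block flat at 33 mm along its length |
| Beech ring | white | about 3 mm | yes, four points agree within 1 mm |
| Cup | blue | about 1 mm | yes, upright, rim at the right height |

- **Decoys:** the curtain ring moved less than 1 mm. The house keys I checked only by eye, and they look unmoved. The robot was back at its start pose, clear of everything.
- **Checks that disagreed:** a first rough slope fit suggested the teether and rattle were tilted (0.05 and 0.08 rad). A height profile showed that the rattle's ring is simply thinner than its block. For the teether, the matching end heights ruled out a tilt. The two cameras also differ by 2–5 mm in x and up to about 3 mm in height.

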